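Catch and lower the incubator lid

TASK

The orange lid of the tube incubator stands open, leaning back. With the fingers only, nudge it forward until it falls by itself, catch the falling lid from underneath on a finger well before it shuts, and ease it down on the finger until it lies fully shut without a bump. Do not grip the lid or handle it roughly, and leave the flask and the beaker where they stand.

Things in the scene. Friction and masses are not known exactly. Their poses are not given: they have to be found in the camera images.
- incubator: Tube incubator, fixed to the bench: pale grey housing 150 (x) x 190 (y) x 115 mm high, well of capped tubes on top. Origin: centre of its underside. Its -x side is the front (roughly towards the robot; black panel), +x the rear, where the lid is hinged. Carries the lid. Shut, the lid's tab stands out 30 mm beyond the front, underside 115 mm above the bench, nothing under it.
- lid (a joint): Orange lid's angle (rad): 0 shut (level), 1.57 upright, 1.75 open stop, leaning back. About 0.3 kg; no hinge friction, only a worn damper. It balances near 1.57; above, it sinks back to the stop; below, it falls forward, slowly at first (untouched from 1.49: about 1.7 s to 1.0 rad, 2.8 s to shut, hitting at about 1 rad/s). Some 1.3 N under the tab carries it.
- hinge (a point): Middle of the hinge line, on the housing's rear: 70 mm behind the incubator's origin, 120 mm above the bench. Axes as the incubator's; the hinge line runs along y and lies in the lid's mid-plane. The lid is a flat plate 10 mm thick: orange, 190 mm wide (y), from 10 to 140 mm from the hinge line, then the white tab.
- tab_edge (a point): Middle of the free edge of the white lift tab (90 mm wide, 10 mm thick, from 140 to 175 mm from the hinge line), at half its thickness, 175 mm from the hinge line; moves with the lid. Its x axis points to the hinge, y along the hinge line, z out of the lid's outer face (up when shut, to the rear when upright).
- flask: Conical glass flask with green double-bulb stopper, 72 mm across the base, 162 mm high, loose, origin centre of underside. Leave alone.
- beaker: Empty glass beaker, 72 mm across, 90 mm high, loose, origin centre of underside. Leave alone.

How it is judged:
By the outcome, as a careful person would: the job done as asked, in the order asked, and still so for the second after the job is handed in, with the robot touching nothing.
It also fails if it takes over 48 s, if anything falls off the work surface, if the arm or the gripper's body presses on something with over 40 N, if the wrist force passes 120 N, or if a joint passes its speed limit or range.

ROBOT

A 7-joint arm with a two-finger parallel gripper is mounted at the origin on the work surface. World frame = base frame: x ahead of the robot, y to its left, z up, the work surface at z = 0. Lengths are in m, angles in rad, forces in N, time in s.
With the tool pointing down it reaches from about 0.425 to 0.925 m from the base axis. Payload 6.8 kg.
Tool frame: the origin (TCP) lies midway between the tips of the shut fingers; the grasp point (between the pads) lies 19 mm behind it; x points along the fingers, y is the direction in which the jaws open and shut, and the axes are right-handed (so a half turn about x gives the same grasp; the last joint's range is limited). The gripper opens to 85 mm and grips with 20 to 120 N. Pads are 22 mm wide; open, the fingers measure 114 mm over their backs; the gripper's body (76 mm by 85 mm) begins 54 mm behind the grasp point. The pads swing forward as they close: fully open they stand 13 mm farther back than shut.
Start: joints at [1.185, 0.477, 0.022, 1.555, -0.011, 1.109, -0.083], TCP at [0.185, -0.649, 0.231] pointing down, gripper open.
Joint ranges: [-2.96, 2.96], [-0.34, 2.1], [-1.41, 1.46], [0.24, 2.44], [-1.37, 4.51], [0.17, 1.92], [-2.96, 2.96]. Speed limits (rad/s): [2.39, 2.39, 3.14, 3.14, 3.14, 3.14, 3.14].

INTERFACE

Orientations are given as a rotation vector (axis times angle).
In Python, from bench import r, viewer, nets gives the robot as it stands.
- The arm moves only by the shell command python3 -m pendant 'ROWS' [FORCE]. ROWS is JSON, one flat list of numbers, 5 for each row, row after row: the finger opening in mm, from 0 to 85.4, then the shift along the tool's x, y, z in mm, then the turn about the tool's x in rad. A call has 1 to 20 rows; each row shifts and turns the commanded pose from where the row before left it, along the tool's axes as they then stand; what a row does not reach is not made up. A row lasts 1/8 s, in which the tool goes at most 62.5 mm and 10.7 degrees, less where a joint would pass 70% of its speed; a pose out of reach is approached as far as the arm can. A call with a gripper value outside its range is refused whole. The fingers move at their own pace and stop on an object; FORCE is the grip in N (left out, the last holds). Time passes only in rows, so rows that do not move let the fingers close. It gives the time, the measured TCP pose, the force and the opening at its end, in the units of the state.
- r.get_obs(): the state, without advancing time (a new reading comes with each control period).
- viewer.grab_frame(name): name is "side" or "top"; returns (picture, depth): 480x640x3 uint8, red, green, blue; 480x640 float32, m along the optical axis (not along the pixel's ray), 0 where there is no reading.
- viewer.calibration(name): a dict with "mtx" (3x3 intrinsics, pixels), "distortion" ([k1, k2, p1, p2, k3] as OpenCV has them; the pictures are not rectified), "world_to_cam" (4x4, takes a point from world to camera coordinates). Camera axes: x right, y up, looking along -z (the intrinsics and any distortion apply to the point x, -y, -z); pixel columns grow to the right and rows downward; lengths in m; the calibration is good to about 2 mm. A picture is of the moment at which its call begins. calibration takes no time and is no camera call.
- r.hand_in(): hands the job in, once; it reports no verdict.
Trained networks look in the newest picture that a camera, given by its name, has taken for a name from the list of things; names that differ only in an ending like _2 or _b are one class to them, and where a whole thing is asked for, a point or a joint stands for the part that bears it (a point fixed in the world has none). Each returns a list of dicts, best first, with "score" (0 to 1); they miss things now and then, are a little off and sometimes report something else, mostly with a low value. They report only what shows in the picture. A call takes as long as a camera call.
- nets.look_for(name, camera): "location" ([x, y, z] in m, in world coordinates, good to about 4 mm: the middle of the surface that is visible of it).
- nets.silhouettes(name, camera): "mask" (480x640 bool, what is visible of it).
The state is a dict: "clock": time; "joints": joint angles; "qvel": joint speeds; "tau": joint torques, N m; "tcp_pos": TCP position; "orientation": TCP orientation; "contact_force": force on the tool from outside, world axes, zero at the start; "moment": the same for the moment, N m; "grip_width": finger opening in m.
Only numpy, scipy, OpenCV 4.12 (cv2) and the standard library are available. Lean on these libraries where they do the work, as an engineer would, in place of code of your own. Each camera call takes 0.05 s, during which the arm holds its last target. There are 200 camera calls.

## Working session

There is one attempt and no reset: what is moved stays moved. The work goes in short steps, Python scripts to look and compute and a shell command to move; the robot and the scene stay as the last step left them, time stands still between calls to the robot, and variables do not carry over. Pictures are saved under pics/ and viewed, about 8 in all and at most 12, crops included, and the job is handed in when it is done.

```bash
mkdir -p pics; ls; cat > h.py <<'E'
import numpy as np, cv2
from bench import r, viewer, nets
from scipy.spatial.transform import Rotation as R
def cloud(cam, mask, depth):
    c=viewer.calibration(cam); v,u=np.nonzero(mask&(depth>0)); d=depth[v,u]
    p=cv2.undistortPoints(np.c_[u,v].astype(float)[:,None],np.array(c["mtx"]),np.array(c["distortion"]))[:,0]
    P=np.c_[p[:,0]*d,-p[:,1]*d,-d,np.ones(len(d))]
    return (P@np.linalg.inv(np.array(c["world_to_cam"])).T)[:,:3]
def shot(cam,name):
    im,d=viewer.grab_frame(cam); cv2.imwrite(f"pics/{name}.png",im[:,:,::-1]); return im,d
E
python3 - <<'E'
from h import *
np.set_printoptions(precision=4,suppress=True)
o=r.get_obs(); print(o)
print(R.from_rotvec(o["orientation"]).as_matrix())
for cam in("side","top"):
    im,d=shot(cam,cam+"0")
    for n in("incubator","lid","tab_edge","flask","beaker"):
        for s in nets.silhouettes(n,cam)[:2]:
            P=cloud(cam,s["mask"],d)
            print(cam,n,round(s["score"],2),len(P),P.size and np.percentile(P,[2,50,98],axis=0))
E
```

```text
pics
{'clock': 0.0, 'joints': array([ 1.1849,  0.4778,  0.0224,  1.5565, -0.0115,  1.1093, -0.083 ]), 'qvel': array([ 0.0014,  0.0005,  0.0015,  0.001 , -0.0013,  0.0008, -0.0017]), 'tau': array([ -0.0004, -59.646 ,   1.6077, -28.1201,   0.0124,   0.0094,
        -0.    ]), 'tcp_pos': array([ 0.1849, -0.6486,  0.2303]), 'orientation': array([ 2.073 ,  0.2918, -2.0738]), 'contact_force': array([0.2016, 0.1752, 0.2521]), 'moment': array([-0.0176, -0.0133, -0.0368]), 'grip_width': 0.08518727390890367}
[[-0.0006  0.2743 -0.9616]
 [ 0.0017 -0.9616 -0.2743]
 [-1.     -0.0018  0.0001]]
side incubator 0.56 12156 [[ 0.4634 -0.1953  0.0075]
 [ 0.575  -0.0713  0.1101]
 [ 0.6442 -0.0047  0.282 ]]
side tab_edge 0.62 3937 [[ 0.6065 -0.1864  0.133 ]
 [ 0.6257 -0.0802  0.2128]
 [ 0.6494 -0.0033  0.291 ]]
side flask 0.79 929 [[ 0.5863 -0.3525  0.0119]
 [ 0.6113 -0.3315  0.0674]
 [ 0.6453 -0.3143  0.1581]]
side beaker 0.76 1894 [[0.4688 0.0821 0.0066]
 [0.5019 0.1151 0.0585]
 [0.5345 0.1485 0.0896]]
top incubator 0.91 12489 [[ 0.4676 -0.1953  0.0353]
 [ 0.5866 -0.0996  0.1132]
 [ 0.6475 -0.0067  0.2889]]
top lid 0.57 4337 [[ 0.6069 -0.1833  0.1365]
 [ 0.6287 -0.0925  0.2234]
 [ 0.6506 -0.0045  0.2912]]
top tab_edge 0.82 4196 [[ 0.6073 -0.1818  0.1395]
 [ 0.6287 -0.0916  0.2242]
 [ 0.6495 -0.0051  0.2913]]
top beaker 0.83 1112 [[ 0.4694  0.0857 -0.0021]
 [ 0.5092  0.1223  0.0192]
 [ 0.5367  0.1499  0.0904]]
```

View pics/side0.png

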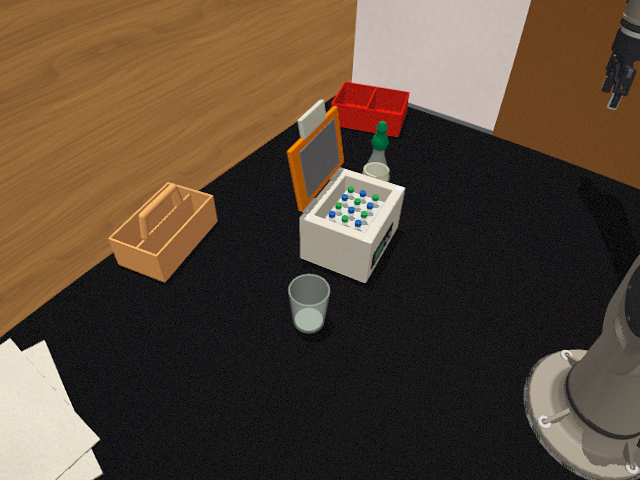

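View pics/top0.png

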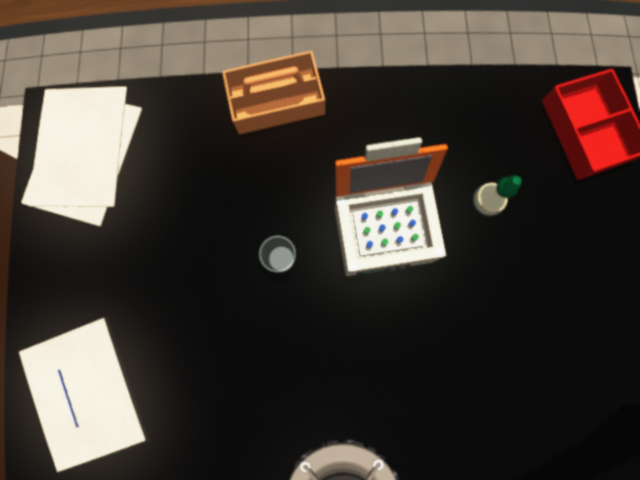

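```bash
python3 - <<'E'
from h import *
np.set_printoptions(precision=4,suppress=True)
im,d=viewer.grab_frame("top")
m=nets.silhouettes("incubator","top")[0]["mask"]|nets.silhouettes("tab_edge","top")[0]["mask"]
P=cloud("top",m,d)
top=P[(P[:,2]>.107)&(P[:,2]<.122)]
rect=cv2.minAreaRect((top[:,:2]*1000).astype(np.float32)); print("housing top",rect,cv2.boxPoints(rect))
L=P[P[:,2]>.15]; c=L.mean(0); n=np.linalg.svd(L-c,full_matrices=False)[2][2]; print("lid c,n",c,n)
n*=-np.sign(n[0]); yaw=np.arctan2(-n[1],-n[0]); print("yaw",yaw,"angle",np.pi/2-np.arcsin(n[2]/1)*-1 if 0 else np.arccos(-n[2]))
T=L[L[:,2]>.27];print("tab",np.percentile(T,[1,50,99],axis=0))
o=r.get_obs();print(o["clock"])
E
```

```text
housing top ((545.1860961914062, -105.08589935302734), (148.47232055664062, 190.1796112060547), 7.171530246734619) [[ 459.6597  -20.0077]
 [ 483.4017 -208.6994]
 [ 630.7125 -190.1641]
 [ 606.9705   -1.4724]]
lid c,n [ 0.6298 -0.0926  0.2254] [-0.971  -0.1195  0.2071]
yaw 0.12245347362498056 angle 1.7794120280359649
tab [[ 0.6344 -0.1347  0.2704]
 [ 0.6424 -0.0926  0.2881]
 [ 0.6544 -0.0491  0.2933]]
0.75
```

The top and side views agree. The incubator is centred at about (0.545, -0.105) with yaw 0.12. The lid's tab is at about (0.645, -0.093, 0.29), leaning back. The beaker is at (0.50, 0.117) and the flask at (0.61, -0.33).

A vertical finger cannot get under the tab, so I'll check whether the tool tilts at the upper edge of its reach while I shut the fingers.

```bash
python3 -m pendant '[0,-60,0,0,0, 0,-60,0,0,0, 0,-60,0,0,0, 0,-60,0,0,0, 0,-60,0,0,0, 0,-60,0,0,0, 0,-60,0,0,0, 0,-60,0,0,0]' 20; python3 -c "
from h import *
o=r.get_obs();print(o['joints'].round(3),R.from_rotvec(o['orientation']).as_matrix().round(3))"
```

```text
clock: 1.75
tcp_pos: [0.1798, -0.6294, 0.6615]
orientation: [2.051, 0.207, -2.029]
contact_force: [0.9, -0.4, -0.7]
grip_width: 0.0001
[ 0.958  0.383  0.453  0.797 -0.181  1.915  0.014] [[ 0.021  0.273 -0.962]
 [-0.073 -0.959 -0.274]
 [-0.997  0.076 -0.   ]]
```

```bash
python3 -m pendant '[0,-60,0,0,0, 0,-60,0,0,0, 0,-60,0,0,0, 0,-60,0,0,0]'; cat > s.py <<'E'
from h import *
o=r.get_obs();print(o['joints'].round(3));print(R.from_rotvec(o['orientation']).as_matrix().round(3),o["tcp_pos"].round(4),o["contact_force"].round(1))
E
python3 s.py; python3 -m pendant '[0,0,0,0,0]'; python3 s.py
```

```text
clock: 2.25
tcp_pos: [0.1607, -0.5639, 0.7692]
orientation: [1.995, 0.025, -1.92]
contact_force: [0.3, 0.3, 0.7]
grip_width: -0.0
[ 0.811  0.214  0.558  0.787 -0.137  1.915 -0.011]
[[ 0.071  0.265 -0.962]
 [-0.24  -0.931 -0.275]
 [-0.968  0.25  -0.003]] [ 0.1607 -0.5639  0.7692] [0.3 0.3 0.7]
clock: 2.38
tcp_pos: [0.1595, -0.5631, 0.7719]
orientation: [1.995, 0.02, -1.917]
contact_force: [-0.4, 0.2, 0.6]
grip_width: -0.0002
[ 0.811  0.211  0.559  0.785 -0.136  1.915 -0.011]
[[ 0.073  0.264 -0.962]
 [-0.244 -0.93  -0.274]
 [-0.967  0.255 -0.004]] [ 0.1595 -0.5631  0.7719] [-0.4  0.2  0.6]
```

```bash
python3 -m pendant '[0,-60,0,0,0, 0,-60,0,0,0, 0,-60,0,0,0, 0,-60,0,0,0, 0,-60,0,0,0, 0,-60,0,0,0]';python3 s.py; python3 -m pendant '[0,-40,40,0,0, 0,-40,40,0,0, 0,-40,40,0,0, 0,-40,40,0,0]'; python3 s.py
```

```text
clock: 3.12
tcp_pos: [0.1425, -0.4848, 0.8607]
orientation: [1.925, -0.132, -1.801]
contact_force: [-2.0, -0.2, 0.0]
grip_width: 0.0
[ 0.564  0.023  0.602  0.782  0.035  1.915 -0.099]
[[ 0.122  0.26  -0.958]
 [-0.397 -0.872 -0.287]
 [-0.91   0.415 -0.003]] [ 0.1425 -0.4848  0.8607] [-2.  -0.2  0. ]
clock: 3.62
tcp_pos: [0.1486, -0.5362, 0.9293]
orientation: [1.87, -0.284, -1.699]
contact_force: [0.2, -0.2, 0.5]
grip_width: 0.0002
[ 0.768  0.176  0.67   0.497 -0.188  1.915 -0.012]
[[ 0.162  0.227 -0.961]
 [-0.527 -0.803 -0.278]
 [-0.834  0.551 -0.01 ]] [ 0.1486 -0.5362  0.9293] [ 0.2 -0.2  0.5]
```

```bash
python3 -m pendant '[0,-40,40,0,0, 0,-40,40,0,0, 0,-40,40,0,0, 0,-40,40,0,0, 0,-40,40,0,0]'; cat > s.py <<'E'
import sys
from h import *
np.set_printoptions(precision=3,suppress=True)
c,s=np.cos(.123),np.sin(.123)
H=np.array([.6147,-.0964,.12]); B=np.array([[-c,-s,0],[-s,c,0],[0,0,1]])  # rows: forward, left(+y), up
B=np.array([[-c,-s,0],[-s,c,0],[0,0,1.]])
def st():
    o=r.get_obs(); M=R.from_rotvec(o['orientation']).as_matrix()
    print("t",o["clock"],"j",o['joints'],"tilt",np.degrees(np.arccos(-M[2,0])).round(1),"F",B@o["contact_force"])
    p=B@(o["tcp_pos"]-H)*1000
    print("tcp hinge-frame mm (fwd,left,up)",p.round(1),"toolx",B@M[:,0],"tooly",B@M[:,1],"toolz",B@M[:,2])
    return p,(B@M).T
p,M=st()
q=p
for a in sys.argv[1:]:   # targets in the hinge frame
    t=np.array(eval(a),float); print(a,"tool shift",(M@(t-q)).round(1)); q=t
E
python3 s.py "(160,60,330)"
```

```text
clock: 4.25
tcp_pos: [0.1451, -0.5287, 1.0178]
orientation: [1.776, -0.46, -1.556]
contact_force: [-1.4, -0.5, 0.4]
grip_width: -0.0001
t 4.25 j [ 0.872  0.239  0.876  0.242 -0.484  1.915  0.005] tilt 45.4 F [ 1.423 -0.294  0.382]
tcp hinge-frame mm (fwd,left,up) [ 519.1 -371.5  897.8] toolx [-0.123 -0.701 -0.703] tooly [-0.104 -0.695  0.711] toolz [ 0.987 -0.161 -0.012]
(160,60,330) tool shift [ 140.8 -666.5 -416.5]
```

```bash
python3 -m pendant '[0,9.4,-44.4,-27.8,0, 0,9.4,-44.4,-27.8,0, 0,9.4,-44.4,-27.8,0, 0,9.4,-44.4,-27.8,0, 0,9.4,-44.4,-27.8,0]' >/dev/null; python3 s.py "(160,60,330)"
```

```text
t 4.875 j [ 0.04  -0.228  0.383  0.897  0.623  1.811 -0.573] tilt 43.2 F [ 0.154 -3.168 -0.975]
tcp hinge-frame mm (fwd,left,up) [ 454.6 -265.1  818.8] toolx [-0.136 -0.671 -0.729] tooly [-0.025 -0.733  0.68 ] toolz [ 0.99  -0.111 -0.083]
(160,60,330) tool shift [ 178.  -563.1 -287.4]
```

```bash
python3 -m pendant '[0,14,-44,-23,0, 0,14,-44,-23,0, 0,14,-44,-23,0, 0,14,-44,-23,0, 0,14,-44,-23,0, 0,14,-44,-23,0, 0,14,-44,-23,0, 0,14,-44,-23,0]' >/dev/null; python3 s.py "(160,60,330)"
```

```text
t 5.875 j [ 0.343 -0.314 -0.365  1.679  0.598  1.522 -1.348] tilt 42.7 F [-0.988 -0.168  1.279]
tcp hinge-frame mm (fwd,left,up) [262.3 -74.8 532.7] toolx [-0.124 -0.666 -0.735] tooly [-0.027 -0.739  0.674] toolz [ 0.992 -0.103 -0.074]
(160,60,330) tool shift [  71.9 -233.3 -100.5]
```

```bash
python3 -m pendant '[0,14,-46,-20,0, 0,14,-46,-20,0, 0,14,-46,-20,0, 0,14,-46,-20,0, 0,14,-46,-20,0]' >/dev/null; python3 s.py "(160,60,330)" "(120,60,120)" "(160,30,-30)"
```

```text
t 6.5 j [ 0.252 -0.059 -0.729  1.905  0.698  1.462 -1.991] tilt 42.7 F [ 0.569 -0.58  -0.623]
tcp hinge-frame mm (fwd,left,up) [160.9  58.2 334.1] toolx [-0.124 -0.667 -0.735] tooly [-0.026 -0.738  0.674] toolz [ 0.992 -0.103 -0.074]
(160,60,330) tool shift [ 2.  -4.1 -0.8]
(120,60,120) tool shift [ 159.3 -140.5  -24.1]
(160,30,-30) tool shift [125.3 -80.   53.9]
```

```bash
python3 s.py "(172,40,-10)" | tail -1; python3 - <<'E'
from h import *
shot("side","s1")
E
```

```text
(172,40,-10) tool shift [ 263.7 -218.8   38.5]
```

View pics/s1.png

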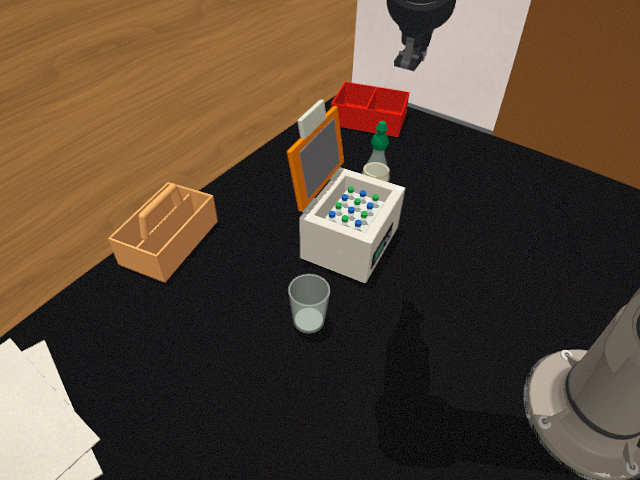

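The shut fingers show at about (410, 60), ahead of and above the housing. The lid, flask and beaker haven't moved. Next I'll rehearse the low end pose to check the arm can reach it with the tilt.

```bash
python3 -m pendant '[0,37.5,-31,5.5,0, 0,37.5,-31,5.5,0, 0,37.5,-31,5.5,0, 0,37.5,-31,5.5,0, 0,37.5,-31,5.5,0, 0,37.5,-31,5.5,0, 0,37.5,-31,5.5,0]' >/dev/null; python3 s.py "(60,100,195)" "(-75,100,195)"; python3 - <<'E'
from h import *
shot("side","s2")
E
```

```text
t 7.425 j [ 0.098  0.475 -0.694  2.315  1.167  1.168 -2.847] tilt 42.7 F [-0.483 -0.32   0.31 ]
tcp hinge-frame mm (fwd,left,up) [172.4  38.5  -7.7] toolx [-0.124 -0.666 -0.735] tooly [-0.026 -0.739  0.673] toolz [ 0.992 -0.103 -0.075]
(60,100,195) tool shift [-176.1   94.  -132.9]
(-75,100,195) tool shift [  16.8    3.5 -133.9]
```

View pics/s2.png

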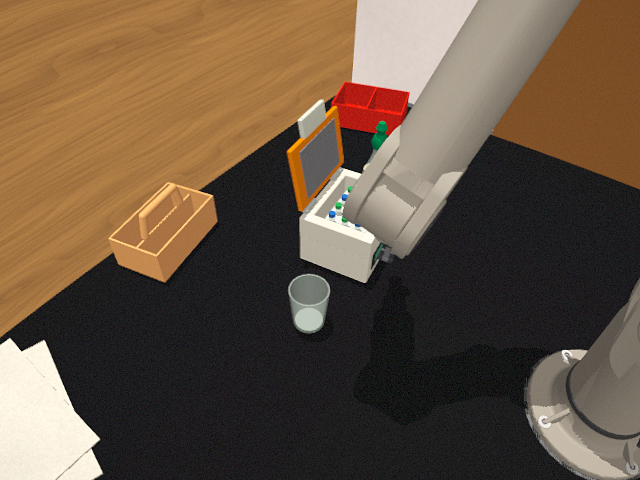

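Fingertips show at about (385, 258), just in front of the housing, so the end pose can be reached. The forearm runs overhead. I'll check in depth how low it hangs over the lid's sweep.

```bash
cat > clr.py <<'E'
from h import *
from s import B,H
def clr():
    for cam in("top","side"):
        im,d=viewer.grab_frame(cam); P=cloud(cam,np.ones(d.shape,bool),d); q=(P-H)@B.T*1000
        for lo in range(-100,220,40):
            k=(q[:,1]>-100)&(q[:,1]<100)&(q[:,0]>lo)&(q[:,0]<lo+40)&(q[:,2]>15)
            k&=~((q[:,0]<15)&(q[:,0]>-60)&(q[:,2]<185))
            a=q[k]
            if len(a)>20: print(cam,"fwd",lo,"n",len(a),"left 2/98%",np.percentile(a[:,1],[2,98]).round(),"up 1/50/99%",np.percentile(a[:,2],[1,50,99]).round())
if __name__=="__main__": clr()
E
python3 clr.py
```

```text
t 7.475 j [ 0.097  0.487 -0.691  2.319  1.169  1.166 -2.852] tilt 42.4 F [ 1.619  0.433 -5.396]
tcp hinge-frame mm (fwd,left,up) [175.7  38.1 -13.6] toolx [-0.117 -0.665 -0.738] tooly [-0.032 -0.74   0.672] toolz [ 0.993 -0.102 -0.065]
top fwd 140 n 149 left 2/98% [55. 98.] up 1/50/99% [26. 71. 95.]
top fwd 180 n 375 left 2/98% [53. 99.] up 1/50/99% [ 30.  92. 107.]
```

Nothing of the arm hangs over the lid's sweep. Now I'll go up, round the lid's left side, and behind the tab.

```bash
python3 s.py "(150,120,210)" "(-70,120,210)" "(-70,22,162)"
```

```text
t 7.575 j [ 0.098  0.475 -0.694  2.315  1.162  1.17  -2.84 ] tilt 42.6 F [ 0.471 -0.267  1.723]
tcp hinge-frame mm (fwd,left,up) [173.6  38.5  -7.7] toolx [-0.12  -0.667 -0.736] tooly [-0.03  -0.738  0.674] toolz [ 0.992 -0.103 -0.068]
(150,120,210) tool shift [-211.6   87.2  -46.7]
(-70,120,210) tool shift [  26.4    6.7 -218.3]
(-70,22,162) tool shift [100.6  40.   13.4]
```

```bash
python3 -m pendant '[0,-42.3,17.4,-9.3,0, 0,-42.3,17.4,-9.3,0, 0,-42.3,17.4,-9.3,0, 0,-42.3,17.4,-9.3,0, 0,-42.3,17.4,-9.3,0, 0,5.3,1.3,-43.7,0, 0,5.3,1.3,-43.7,0, 0,5.3,1.3,-43.7,0, 0,5.3,1.3,-43.7,0, 0,5.3,1.3,-43.7,0, 0,0,0,0,0]' >/dev/null; python3 s.py "(-70,22,162)"
```

```text
t 8.95 j [ 0.023  0.516 -0.716  1.561  1.011  1.577 -2.262] tilt 42.6 F [ 0.748 -0.188  0.423]
tcp hinge-frame mm (fwd,left,up) [-71.7 119.7 215.9] toolx [-0.126 -0.665 -0.736] tooly [-0.022 -0.74   0.673] toolz [ 0.992 -0.101 -0.078]
(-70,22,162) tool shift [104.4  35.9  15.7]
```

```bash
python3 -m pendant '[0,34.8,12,4,0, 0,34.8,12,4,0, 0,34.8,12,4,0, 0,0,0,0,0]' >/dev/null; python3 s.py "(-50,22,162)"; python3 - <<'E'
from h import *
im,d=shot("side","a"); im2,d=shot("top","b")
cv2.imwrite("pics/c3.png",np.hstack([cv2.resize(im[60:260,220:420],(400,400)),cv2.resize(im2[80:280,310:510],(400,400))])[:,:,::-1])
E
```

```text
t 9.45 j [ 0.158  0.529 -0.674  1.665  1.077  1.413 -2.243] tilt 42.8 F [ 0.096 -0.551  0.893]
tcp hinge-frame mm (fwd,left,up) [-70.2  19.1 161.8] toolx [-0.121 -0.669 -0.733] tooly [-0.022 -0.737  0.676] toolz [ 0.992 -0.098 -0.075]
(-50,22,162) tool shift [-4.6 -2.4 19.7]
```

View pics/c3.png

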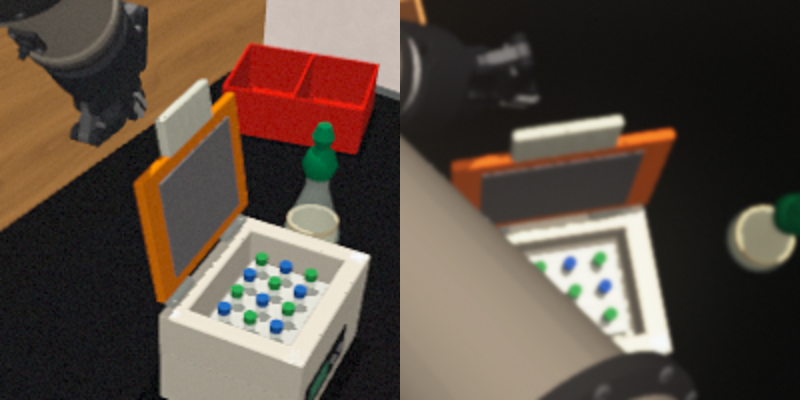

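Left crop: the fingers hang behind the tab at crop (105, 135). Right crop: the tip at (535, 95) sits behind the tab's left end (512, 130). Now a slow nudge.

```bash
cat > ang.py <<'E'
from h import *
from s import B,H
def ang(cam="side"):
    im,d=viewer.grab_frame(cam); hsv=cv2.cvtColor(im,cv2.COLOR_RGB2HSV)
    m=(hsv[...,0]>5)&(hsv[...,0]<22)&(hsv[...,1]>200)&(hsv[...,2]>60)
    q=(cloud(cam,m,d)-H)@B.T*1000
    k=(abs(q[:,1])<105)&(q[:,0]>-45)&(q[:,0]<150)&(q[:,2]>3)&(np.hypot(q[:,0],q[:,2])<150)&(np.hypot(q[:,0],q[:,2])>40)
    q=q[k]; a=np.arctan2(q[:,2],q[:,0]); print(cam,len(q),"theta",np.percentile(a,[10,50,90]).round(3))
if __name__=="__main__": ang()
E
python3 ang.py | tail -1
python3 -m pendant '[0,-1.4,-0.7,6,0, 0,-1.4,-0.7,6,0, 0,-1.4,-0.7,6,0, 0,-1.4,-0.7,6,0, 0,-1.4,-0.7,6,0, 0,-1.4,-0.7,6,0, 0,-1,-0.5,4.4,0, 0,-1,-0.5,4.4,0]' >/dev/null; python3 ang.py
```

```text
side 1000 theta [1.694 1.724 1.768]
t 10.6 j [ 0.174  0.462 -0.699  1.77   1.048  1.389 -2.287] tilt 42.7 F [-1.256  0.52   1.211]
tcp hinge-frame mm (fwd,left,up) [-26.3  29.  161.3] toolx [-0.126 -0.667 -0.734] tooly [-0.024 -0.738  0.674] toolz [ 0.992 -0.103 -0.077]
side 873 theta [1.546 1.578 1.627]
```

```bash
python3 -m pendant '[0,-0.5,0,4,0, 0,-0.5,0,4,0, 0,-0.4,0,3,0, 0,-0.4,0,3,0]' >/dev/null; python3 ang.py
```

```text
t 11.15 j [ 0.183  0.44  -0.705  1.802  1.039  1.379 -2.297] tilt 42.7 F [0.042 0.698 0.833]
tcp hinge-frame mm (fwd,left,up) [-12.3  28.7 161.6] toolx [-0.126 -0.667 -0.734] tooly [-0.024 -0.738  0.674] toolz [ 0.992 -0.103 -0.077]
side 786 theta [1.471 1.499 1.549]
```

```bash
python3 -m pendant '[0,-0.4,0,3,0, 0,-0.4,0,3,0]' >/dev/null; python3 ang.py; python3 s.py "(-12,35,165)" "(-5,80,185)" "(85,80,180)" "(100,65,110)"|tail -4
```

```text
t 11.45 j [ 0.187  0.43  -0.708  1.816  1.035  1.375 -2.3  ] tilt 42.7 F [-0.29   0.126 -0.182]
tcp hinge-frame mm (fwd,left,up) [ -6.3  28.7 161.7] toolx [-0.126 -0.667 -0.734] tooly [-0.024 -0.738  0.674] toolz [ 0.992 -0.103 -0.077]
side 749 theta [1.435 1.465 1.517]
(-12,35,165) tool shift [-5.8 -2.3 -6.9]
(-5,80,185) tool shift [-45.6 -19.9   0.8]
(85,80,180) tool shift [-7.6 -5.6 89.6]
(100,65,110) tool shift [ 59.5 -36.5  21.8]
```

```bash
python3 -m pendant '[0,-6,-2,-7,0, 0,-45.6,-20,1,0, 0,-4,-3,45,0, 0,-4,-3,45,0, 0,30,-18,11,0]' >/dev/null; python3 ang.py; python3 s.py "(92,65,110)" "(100,42,105)"|tail -2
```

```text
t 12.125 j [ 0.158  0.308 -0.777  2.026  0.951  1.352 -2.444] tilt 42.8 F [-1.241 -0.893  0.021]
tcp hinge-frame mm (fwd,left,up) [ 92.5  74.4 147.5] toolx [-0.132 -0.667 -0.733] tooly [-0.023 -0.738  0.675] toolz [ 0.991 -0.106 -0.082]
side 451 theta [1.343 1.376 1.436]
(92,65,110) tool shift [ 28.4 -16.4  -0.3]
(100,42,105) tool shift [18.  13.4 10.7]
```

```bash
python3 s.py "(96,65,106)" "(101,42,102)"|tail -2; python3 -m pendant '[0,30,-19,5,0, 0,9,7,4,0, 0,9,7,4,0]' >/dev/null; python3 ang.py; python3 s.py "(101,42,102)" "(111,42,93)" "(142,42,58)" "(160,42,16)" "(166,42,-30)"|tail -5
```

```text
(96,65,106) tool shift [ 30.9 -19.2   4. ]
(101,42,102) tool shift [17.7 14.1  7.6]
t 12.55 j [ 0.187  0.348 -0.746  2.088  1.018  1.277 -2.495] tilt 42.7 F [-0.218 -0.232 -0.058]
tcp hinge-frame mm (fwd,left,up) [ 98.8  42.6 106.4] toolx [-0.126 -0.667 -0.734] tooly [-0.024 -0.738  0.674] toolz [ 0.992 -0.103 -0.077]
side 346 theta [1.247 1.29  1.344]
(101,42,102) tool shift [ 2.2 -4.   1.5]
(111,42,93) tool shift [ 5.4 -6.3 10.6]
(142,42,58) tool shift [ 21.8 -24.3  33.4]
(160,42,16) tool shift [ 28.6 -28.8  21.1]
(166,42,-30) tool shift [ 33.  -31.2   9.5]
```

```bash
python3 -m pendant '[0,0.5,-1,0.5,0, 0,0.5,-1,0.5,0, 0,0.5,-1,0.5,0, 0,0,0,0,0]' >/dev/null; python3 ang.py
```

```text
t 13.1 j [ 0.182  0.353 -0.746  2.095  1.021  1.276 -2.507] tilt 42.7 F [-0.042 -0.163 -0.582]
tcp hinge-frame mm (fwd,left,up) [100.9  44.4 102.3] toolx [-0.126 -0.667 -0.735] tooly [-0.025 -0.738  0.674] toolz [ 0.992 -0.103 -0.077]
side 227 theta [1.069 1.106 1.15 ]
```

```bash
python3 -m pendant '[0,1,1,0,0, 0,1.6,-1.5,3.5,0, 0,2,-2.3,4.6,0, 0,2,-2.3,4.6,0]' ; python3 ang.py
```

```text
clock: 13.65
tcp_pos: [0.497, -0.0685, 0.2126]
orientation: [1.867, -0.493, -1.584]
contact_force: [-0.2, 1.3, -1.2]
grip_width: -0.0
t 13.65 j [ 0.183  0.35  -0.747  2.13   1.027  1.259 -2.535] tilt 42.7 F [ 0.09   1.293 -1.169]
tcp hinge-frame mm (fwd,left,up) [113.4  42.2  92.6] toolx [-0.125 -0.667 -0.735] tooly [-0.025 -0.738  0.674] toolz [ 0.992 -0.103 -0.076]
side 563 theta [0.821 0.882 0.948]
```

```bash
python3 -m pendant '[0,2.8,-3,3.9,0, 0,2.8,-3,3.9,0, 0,2.8,-3,3.9,0, 0,2.8,-3,3.9,0, 0,2.8,-3,3.9,0, 0,2.8,-3,3.9,0, 0,2.8,-3,3.9,0, 0,2.8,-3,3.9,0]' |grep force; python3 ang.py; python3 s.py "(160,42,16)" "(166,42,-15)" "(167,42,-30)" |tail -3;  python3 - <<'E'
from h import *
im,d=shot("side","d"); cv2.imwrite("pics/c4.png",cv2.resize(im[100:300,260:460],(600,600))[:,:,::-1])
E
```

```text
contact_force: [0.8, 0.3, -1.7]
t 14.7 j [ 0.165  0.375 -0.746  2.214  1.065  1.222 -2.645] tilt 42.7 F [-0.833  0.249 -1.66 ]
tcp hinge-frame mm (fwd,left,up) [141.6  41.8  57.7] toolx [-0.126 -0.667 -0.735] tooly [-0.024 -0.738  0.674] toolz [ 0.992 -0.103 -0.077]
side 889 theta [0.551 0.603 0.663]
(160,42,16) tool shift [ 27.8 -28.4  20.6]
(166,42,-15) tool shift [ 22.  -21.    8.3]
(167,42,-30) tool shift [ 10.9 -10.1   2.1]
```

View pics/c4.png

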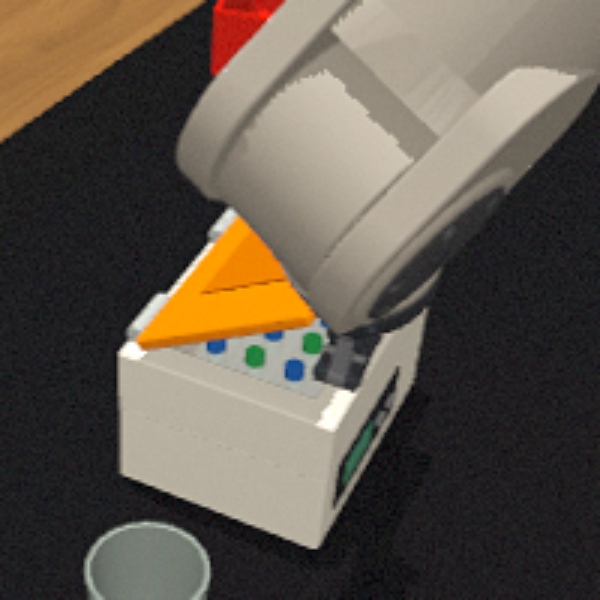

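The lid rests on the finger at about 0.6 rad (orange plate at crop (220, 300), fingers at (345, 365)). I keep lowering.

```bash
python3 -m pendant '[0,3.1,-3.1,2.5,0, 0,3.1,-3.1,2.5,0, 0,3.1,-3.1,2.5,0, 0,3.1,-3.1,2.3,0, 0,3.1,-3.1,2.3,0, 0,3.1,-3.1,2.2,0, 0,3.1,-3.2,2.2,0, 0,3.1,-3.2,2.1,0, 0,3,-3.2,2,0]' |grep force; python3 ang.py; python3 s.py "(166,42,-15)" "(167,42,-30)" |tail -2
```

```text
contact_force: [0.9, 0.5, -0.7]
t 15.925 j [ 0.133  0.442 -0.731  2.275  1.129  1.198 -2.773] tilt 42.7 F [-0.994  0.361 -0.668]
tcp hinge-frame mm (fwd,left,up) [159.1  41.8  16.7] toolx [-0.126 -0.667 -0.734] tooly [-0.024 -0.738  0.674] toolz [ 0.992 -0.103 -0.077]
side 689 theta [0.266 0.311 0.36 ]
(166,42,-15) tool shift [ 22.  -21.3   8.7]
(167,42,-30) tool shift [ 10.9 -10.1   2.1]
```

```bash
python3 -m pendant '[0,2,-1.9,0.9,0, 0,2,-1.9,0.9,0, 0,2,-1.9,0.9,0, 0,2,-1.9,0.9,0, 0,2,-1.9,0.8,0, 0,2,-1.9,0.8,0, 0,2,-1.9,0.8,0, 0,2,-1.9,0.7,0, 0,2,-1.9,0.7,0, 0,2,-1.9,0.6,0]' |grep force; python3 ang.py; python3 s.py "(167,42,-30)" |tail -1
```

```text
contact_force: [0.1, 1.2, -1.5]
t 17.225 j [ 0.109  0.5   -0.713  2.3    1.18   1.188 -2.857] tilt 42.7 F [-0.206  1.222 -1.526]
tcp hinge-frame mm (fwd,left,up) [165.   41.7 -11.3] toolx [-0.126 -0.667 -0.734] tooly [-0.024 -0.738  0.674] toolz [ 0.992 -0.103 -0.077]
side 390 theta [0.086 0.16  0.223]
(167,42,-30) tool shift [ 13.1 -12.6   3.2]
```

```bash
python3 -m pendant '[0,1,-0.9,0.2,0, 0,1,-0.9,0.2,0, 0,1,-0.9,0.2,0, 0,1,-0.9,0.2,0, 0,1,-0.9,0.2,0, 0,1,-0.9,0.2,0, 0,0.8,-0.7,0.2,0, 0,0.8,-0.7,0.2,0, 0,0.8,-0.7,0.2,0, 0,0.8,-0.7,0.2,0]' |grep force; python3 ang.py|tail -2;python3 -m pendant '[0,0.7,-0.7,0.2,0, 0,0.7,-0.7,0.2,0, 0,0.7,-0.7,0.2,0]' |grep force; python3 ang.py
```

```text
contact_force: [1.2, 2.1, -0.7]
tcp hinge-frame mm (fwd,left,up) [166.   41.5 -23.6] toolx [-0.126 -0.667 -0.735] tooly [-0.024 -0.738  0.674] toolz [ 0.992 -0.103 -0.077]
side 475 theta [0.074 0.111 0.153]
contact_force: [-0.1, 1.0, -0.3]
t 18.95 j [ 0.091  0.533 -0.694  2.308  1.208  1.181 -2.9  ] tilt 42.8 F [-0.049  1.038 -0.321]
tcp hinge-frame mm (fwd,left,up) [166.9  41.  -26.5] toolx [-0.125 -0.668 -0.734] tooly [-0.024 -0.737  0.675] toolz [ 0.992 -0.102 -0.076]
side 515 theta [0.069 0.102 0.142]
```

```bash
cat >> ang.py <<'E'
def slope(cam="side"):
    im,d=viewer.grab_frame(cam); hsv=cv2.cvtColor(im,cv2.COLOR_RGB2HSV)
    m=(hsv[...,0]>5)&(hsv[...,0]<22)&(hsv[...,1]>150)&(hsv[...,2]>150)
    q=(cloud(cam,m,d)-H)@B.T*1000
    q=q[(abs(q[:,1])<85)&(q[:,0]>15)&(q[:,0]<138)&(q[:,2]>0)&(q[:,2]<60)]
    A=np.c_[q[:,:2],np.ones(len(q))]; f=np.linalg.lstsq(A,q[:,2],rcond=None)[0]; print("plane",cam,len(q),f, "fwd range",np.percentile(q[:,0],[2,98]))
E
python3 -c "import ang;ang.slope('side')"|tail -1; python3 -m pendant '[0,0.6,-0.6,0.1,0, 0,0.6,-0.6,0.1,0, 0,0.6,-0.6,0.1,0, 0,0.6,-0.6,0.1,0, 0,0.6,-0.6,0.1,0]' |grep force; python3 -c "import ang;ang.slope('side');ang.ang()"
```

```text
plane side 1149 [ 0.021 -0.004  3.734] fwd range [15.825 62.416]
contact_force: [0.1, -0.3, 0.2]
t 19.675 j [ 0.084  0.541 -0.687  2.31   1.216  1.177 -2.911] tilt 42.7 F [-0.068 -0.329  0.244]
tcp hinge-frame mm (fwd,left,up) [166.7  41.6 -30.9] toolx [-0.126 -0.667 -0.734] tooly [-0.024 -0.738  0.674] toolz [ 0.992 -0.103 -0.077]
plane side 1210 [ 0.028 -0.005  3.479] fwd range [15.871 63.64 ]
side 571 theta [0.066 0.1   0.139]
```

```bash
python3 -m pendant '[0,0.6,-0.6,0.1,0, 0,0.6,-0.6,0.1,0, 0,0.6,-0.6,0.1,0, 0,0.6,-0.6,0.1,0, 0,0.6,-0.6,0.1,0, 0,0.6,-0.6,0.1,0]' |grep force; python3 -c "import ang;ang.slope('side');ang.ang()"; python3 s.py "(185,75,-25)" "(220,150,60)"|tail -2;python3 - <<'E'
from h import *
im,d=shot("side","e"); cv2.imwrite("pics/c5.png",cv2.resize(im[130:310,270:450],(600,600))[:,:,::-1])
E
```

```text
contact_force: [0.9, -1.0, 0.3]
t 20.525 j [ 0.072  0.551 -0.674  2.312  1.224  1.172 -2.924] tilt 42.7 F [-0.761 -1.127  0.272]
tcp hinge-frame mm (fwd,left,up) [166.9  41.8 -36. ] toolx [-0.126 -0.667 -0.734] tooly [-0.024 -0.738  0.674] toolz [ 0.992 -0.103 -0.077]
plane side 1297 [ 0.028 -0.004  3.467] fwd range [16.023 66.291]
side 658 theta [0.064 0.098 0.136]
(185,75,-25) tool shift [-32.5 -17.5  13.7]
(220,150,60) tool shift [-116.8    1.1   20.5]
```

View pics/c5.png

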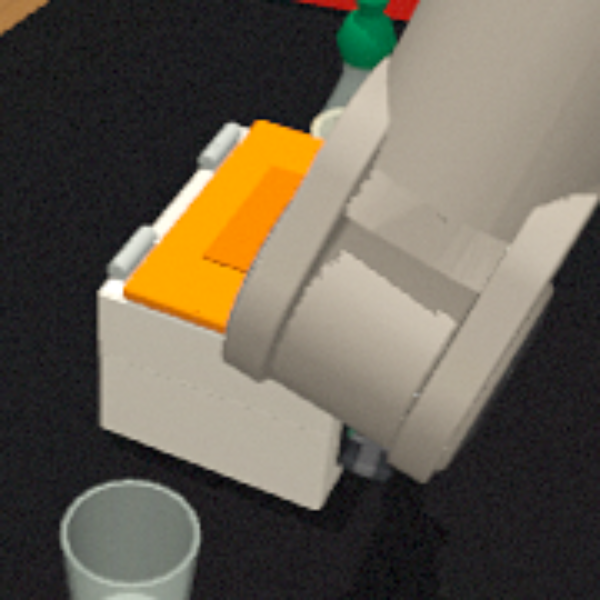

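The lid lies flush on the housing, and another 5 mm of lowering didn't change it. The finger carries no load, so I'll withdraw forward and left, then up.

```bash
python3 -m pendant '[0,-8,-4,6,0, 0,-12,-7,6,0, 0,-14,-7,8,0, 0,-30,0,6,0, 0,-30,0,6,0, 0,-30,0,6,0, 0,-30,0,6,0, 0,-30,0,6,0, 0,0,0,0,0, 0,0,0,0,0]' |grep force; python3 s.py; python3 - <<'E'
import ang; from h import *
ang.slope("side"); ang.slope("top")
im,d=shot("side","f"); im2,_=shot("top","g")
cv2.imwrite("pics/c6.png",np.hstack([cv2.resize(im[80:340,200:460],(400,400)),cv2.resize(im2[100:300,250:540],(400,276))[np.r_[0:276,[0]*124]]])[:,:,::-1])
for n in("flask","beaker"):
  for c in("side","top"): print(n,c,[x["location"] for x in nets.look_for(n,c)[:1]])
E
```

```text
contact_force: [0.8, -0.0, -0.1]
t 21.925 j [-0.15   0.269 -0.817  2.275  0.767  1.346 -2.815] tilt 42.8 F [-0.8   -0.148 -0.054]
tcp hinge-frame mm (fwd,left,up) [240.3 172.1  82.8] toolx [-0.126 -0.667 -0.734] tooly [-0.024 -0.738  0.675] toolz [ 0.992 -0.103 -0.076]
t 21.925 j [-0.15   0.269 -0.817  2.275  0.767  1.346 -2.815] tilt 42.8 F [-0.8   -0.148 -0.054]
tcp hinge-frame mm (fwd,left,up) [240.3 172.1  82.8] toolx [-0.126 -0.667 -0.734] tooly [-0.024 -0.738  0.675] toolz [ 0.992 -0.103 -0.076]
plane side 2793 [ 0.004 -0.003  4.465] fwd range [ 17.203 115.25 ]
plane top 5517 [-0.001  0.     4.229] fwd range [ 17.392 133.777]
flask side [[0.6132, -0.3335, 0.0778]]
flask top [[0.6101, -0.3336, 0.0513]]
beaker side [[0.5056, 0.1195, 0.0612]]
beaker top [[0.5085, 0.1255, 0.0254]]
```

View pics/c6.png

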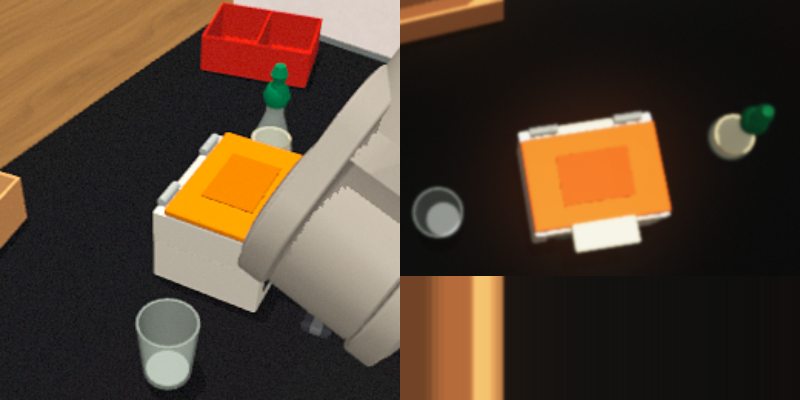

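The lid is flat: slope is 0.00 in the top view and its outer face is 4–5 mm above the hinge line. The flask and beaker are unmoved and the arm is clear, so I'm handing in.

```bash
python3 -c "
from bench import r
print(r.hand_in())"
```

```text
the job is handed in; nothing more can be done
None
```

The lid is fully shut, and I handed the job in at about 22 s of the 48 s allowed.

- **Setup:** I drove the arm to the top of its reach until the tool tilted about 43°, because a vertical finger could not get under the tab.
- **Nudge:** With the fingers shut, I pushed the tab slowly from behind to about 1.49 rad, and the lid then fell by itself.
- **Catch:** I went round the lid's left side and caught the tab from underneath at about 0.9 rad, with 1–2 N on the finger. The finger was already moving down with the lid.
- **Lowering:** I eased it down over about 6 s, slowing near the end. Contact force fell to about zero as the lid seated, and lowering the finger another 5 mm left the lid unchanged.

**Last checks:**
- **Lid:** The slope is 0.00 in both cameras, with the outer face 4–5 mm above the hinge line, as it should be when shut.
- **Flask and beaker:** They are where they stood, to within the measuring accuracy.
- **Arm:** It is clear of everything, with no significant force on it.

**Disagreement:** While the arm partly hid the lid, the side camera gave a slope of 0.02–0.03 rad. After I withdrew it agreed with the top camera. I have no direct reading of the lid's speed at the moment it shut.

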